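# Line up two rollers on the start line

### The arm

A 7-joint arm with a two-finger parallel gripper is mounted at the origin on the work surface. World frame = base frame: x ahead of the robot, y to its left, z up, the work surface at z = 0. Lengths are in mm, angles in rad, forces in N, time in s.
With the tool pointing down it reaches from about 425 to 925 mm from the base axis. Payload 6.8 kg.
Tool frame: the origin (TCP) lies on the centre line of the jaws, within the pads' length; the fingertips stand 22 mm ahead of it and the grasp point (between the pads) lies 3 mm ahead of it (ctrl.tcp_to_tips is the distance from the TCP to the fingertips, in mm); x points along the fingers, y is the direction in which the jaws open and shut, and the axes are right-handed (so a half turn about x gives the same grasp; the last joint's range is limited). The gripper opens to 85 mm and grips with 20 to 120 N. Pads are 22 mm wide; open, the fingers measure 114 mm over their backs; the gripper's body (76 mm by 85 mm) begins 54 mm behind the grasp point. The pads swing forward as they close: fully open they stand 13 mm farther back than shut.
Start: joints at [-1.351, 0.477, 0.022, 1.555, -0.011, 1.109, -0.083], TCP at [217.32, 639.076, 253.308] pointing down, gripper open.
Joint ranges: [-2.96, 2.96], [-0.34, 2.1], [-1.41, 1.46], [0.24, 2.44], [-1.37, 4.51], [0.17, 1.92], [-2.96, 2.96]. Speed limits (rad/s): [2.39, 2.39, 3.14, 3.14, 3.14, 3.14, 3.14].

### API

Orientations are given as a unit quaternion [w, x, y, z].
In Python, from station import read_state, optics, order, ctrl gives the robot as it stands. The module is installed in compiled form; this text tells all that it offers.
- The arm moves only by the tool jog_arm, never from a script. Its argument "rows" is a list of rows, each an object with "xyz": the shift along the tool's x, y, z in m, a list of three; "turn": the turn about the tool's x in rad; "gripper": the closure, from -1 (fully open) to 1 (shut). In form: [{"xyz": [dx, dy, dz], "turn": turn, "gripper": gripper}, ...]. A call has exactly 10 rows; each row shifts and turns the commanded pose from where the row before left it, along the tool's axes as they then stand; what a row does not reach is not made up. A row lasts 1/8 s, in which the tool goes at most 62.5 mm and 10.7 degrees, less where a joint would pass 70% of its speed; a pose out of reach is approached as far as the arm can. A call with a gripper value outside its range is refused whole. The fingers move at their own pace and stop on an object; "squeeze" is the grip in N (left out, the last holds). Time passes only in rows, so rows that do not move let the fingers close, or fill a call up. It gives the time, the measured TCP pose, the force and the opening at its end, in the units of the state.
- read_state(): the state, without advancing time (a new reading comes with each control period).
- optics.snapshot(name): name is "scene" or "top" or "wrist"; returns a dict with "image" (480x640x3 uint8, blue, green, red), "fx", "fy", "cx", "cy" (pixels), "k1" (the pictures are not rectified: a ray, as slopes to the right and down, at radius r is drawn at 1 + k1 r^2 times it, then the intrinsics apply), "camera_from_world" (4x4, takes a point from world to camera coordinates); the wrist camera has in their place "mount" (4x4, takes a point from camera to tool coordinates, whose origin is the TCP and whose axes are the tool frame's). Camera axes: x right, y up, looking along -z (the intrinsics and any distortion apply to the point x, -y, -z); pixel columns grow to the right and rows downward; lengths in mm; the calibration is good to about 2 mm. A picture is of the moment at which its call begins: read the wrist's pose just before it. There is no depth.
- order.sign_off(): hands the job in, once; it reports no verdict.
The state is a dict: "t": time; "qpos": joint angles; "dq": joint speeds; "joint_efforts": joint torques, N m; "ee_pos": TCP position; "ee_rot": TCP orientation; "ft_force": force on the tool from outside, world axes, zero at the start; "ft_torque": the same for the moment, N m; "width": finger opening in mm.
Only numpy, scipy, OpenCV 4.12 (cv2) and the standard library are available. Lean on these libraries where they do the work, as an engineer would, in place of code of your own. Each camera call takes 0.05 s, during which the arm holds its last target.

### The job

Get the rolling race ready: pushing only on their tops with a fingertip, roll the two lying rollers on the plywood board onto the black tape start line, so that each lies along the line with its middle over the tape, at rest. They must roll there, not slide; do not reach down their sides or pick them up, and leave everything else on the table where it is.

Things in the scene. Friction and masses are not known exactly. Their poses are not given: they have to be found in the camera images.
- board: Level plywood board, 290 (its x) x 250 (its y) x 14 mm thick, fixed to the table, turned in plan. Origin: centre of its underside, on the table; its top is 14 mm above the table. An aluminium stop strip 7 mm wide and 8 mm high stands along each of the two ends (x = +-141.5 mm). Its flat top is bare otherwise, with friction like wood.
- line: The start line: black tape flat on the board, 16 mm wide (its x), 230 mm long (its y), no thickness to speak of. Origin: centre of the tape, on the board's top. Parallel to the board's ends; it does not move in a run. Its x points along the board, the way the rollers roll.
- metal_roller: Solid aluminium cylinder, 36 mm diameter, 80 mm long, about 0.22 kg, lying on the board roughly parallel to the line, 35 to 56 mm to one side of it. Origin: its centre, 18 mm above the board; y is its long axis, and x and z turn with it as it rolls (z points up at the start). It rolls freely, but stays where it is let go at rest. Pressed on top with 2 to 5 N it grips the fingertip and moves half as far as the fingertip does.
- wood_roller: Solid wooden cylinder, 50 mm diameter, 80 mm long, about 0.11 kg, lying on the board in the other half, on the other side of the line at 35 to 56 mm from it. Origin: its centre, 25 mm above the board; y is its long axis, and x and z turn with it as it rolls (z points up at the start). It rolls as the metal one does.
- battery: Bystander: round battery cell standing on one corner of the board, 33 mm diameter, 61 mm high. Origin: centre of its underside. Loose.
- weight: Bystander: brass weight with a small knob standing on the opposite corner of the board, 28 mm diameter, 42 mm high. Origin: centre of its underside. Loose.
- lamp_module: Bystander: square yellow circuit module with a lamp, 95 x 95 mm, 46 mm high, on the table left of the board. Origin: centre of its underside. Loose.
- capacitor_module: Bystander: square yellow circuit module with two small white upright cylinders, 95 x 95 mm, 50 mm high, on the table left of the board. Origin: centre of its underside. Loose.
- motor_module: Bystander: square blue circuit module with a small propeller, 95 x 95 mm, 35 mm high, on the table right of the board. Origin: centre of its underside. Loose.
- meter: Bystander: grey hand meter lying flat, 150 x 75 mm, 41 mm high, on the table right of the board. Origin: centre of its underside. Loose.
- stopwatch: Bystander: black stopwatch lying flat, 54 mm diameter, 15 mm high, on the table right of the board. Origin: centre of its underside. Loose.
Mind the look-alikes: they are no part of the job. Leave any green look-alike of the wood_roller alone.

How it is judged:
By the outcome, as a careful person would: the job done as asked, in the order asked, and still so for the second after the job is handed in, with the robot touching nothing.
It also fails if it takes over 48 s, if anything falls off the work surface, if the arm or the gripper's body presses on something with over 40 N, if the wrist force passes 120 N, or if a joint passes its speed limit or range.

## Working session

There is one attempt and no reset: what is moved stays moved. The work goes in short steps, Python scripts to look and compute and a tool call to move; the robot and the scene stay as the last step left them, time stands still between calls to the robot, and variables do not carry over. Pictures are saved under pics/ and viewed, and the job is handed in when it is done.

Besides the shell and the picture viewer there is one more tool, called by a JSON object that holds its "method" and its "body", one argument or row to a line. jog_arm: Moves the arm, as the interface text tells. Its arguments: {"type":"object","properties":{"rows":{"type":"array","items":{"type":"object","properties":{"xyz":{"type":"array","items":{"type":"number"}},"turn":{"type":"number"},"gripper":{"type":"number"}}}},"squeeze":{"type":"number"}},"required":["rows"]}

```bash
mkdir -p pics; python3 - <<'E'
from station import read_state, optics, ctrl
import cv2,numpy as np,pickle
s=read_state(); print(s, ctrl.tcp_to_tips)
d={}
for n in ["scene","top","wrist"]:
    r=optics.snapshot(n); d[n]=r; cv2.imwrite(f"pics/{n}0.png",r["image"])
    print(n,{k:(np.round(v,3).tolist() if k!='image' else 0) for k,v in r.items()})
pickle.dump((s,d),open("d0.pkl","wb"))
E
```

```text
{'t': 0.0, 'qpos': array([-1.35108648,  0.47780312,  0.02233945,  1.55643387, -0.0114939 ,
        1.10928118, -0.08309117]), 'dq': array([ 0.0008648 ,  0.00048432,  0.00110295, -0.00027035,  0.00215896,
       -0.00015662, -0.00013834]), 'joint_efforts': array([-8.88783998e-04, -5.96460235e+01,  1.60761025e+00, -2.81203169e+01,
        1.25549655e-02,  9.31901392e-03,  2.87253170e-05]), 'ee_pos': array([217.1682374 , 638.54283293, 252.33107028]), 'ee_rot': array([ 0.69757656,  0.11473523,  0.6976865 , -0.11600134]), 'ft_force': array([-0.85352927, -0.65614387,  0.71971234]), 'ft_torque': array([-0.01220623,  0.00054279,  0.00450794]), 'width': 85.41996792401545} 22.0
scene {'image': 0, 'fx': 479.787, 'fy': 479.787, 'cx': 324.67, 'cy': 245.409, 'k1': 0.003, 'camera_from_world': [[-0.784, 0.62, -0.016, 403.037], [-0.428, -0.522, 0.738, 152.219], [0.449, 0.585, 0.675, -1241.934], [0.0, 0.0, 0.0, 1.0]]}
top {'image': 0, 'fx': 551.524, 'fy': 551.524, 'cx': 319.176, 'cy': 237.596, 'k1': 0.035, 'camera_from_world': [[-0.002, -1.0, 0.001, -11.356], [0.997, -0.002, 0.074, -497.951], [-0.074, 0.001, 0.997, -1180.836], [0.0, 0.0, 0.0, 1.0]]}
wrist {'image': 0, 'fx': 346.313, 'fy': 346.313, 'cx': 317.599, 'cy': 235.874, 'k1': 0.021, 'mount': [[0.0, 0.31, -0.951, -120.712], [1.0, -0.0, 0.0, 0.883], [-0.0, -0.951, -0.31, -78.776], [0.0, 0.0, 0.0, 1.0]]}
```

View pics/top0.png

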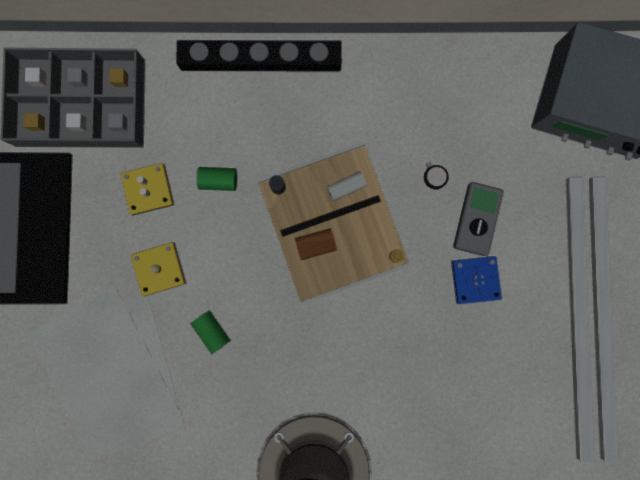

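View pics/scene0.png

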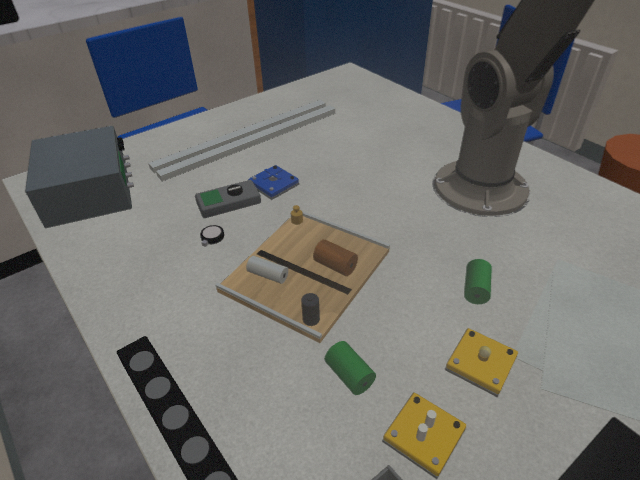

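View pics/wrist0.png

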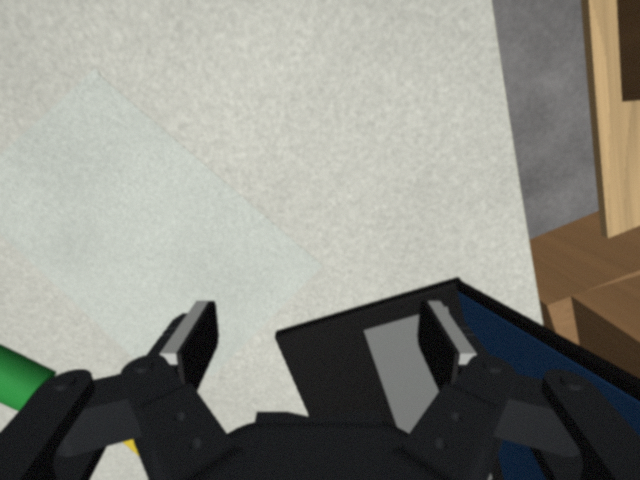

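The top view shows the board centred near (333,222), with the tape running from (282,232) to (380,200). The metal roller is at (347,185), the wood roller at (316,244), the battery at (277,185) and the weight at (396,256). The two green look-alikes are off the board.

```bash
cat > h.py <<'E'
import numpy as np,cv2,pickle
from scipy.spatial.transform import Rotation as R
def cfw(r,s=None):
    if 'camera_from_world' in r: return np.array(r['camera_from_world'])
    q=s['ee_rot']; T=np.eye(4); T[:3,:3]=R.from_quat([q[1],q[2],q[3],q[0]]).as_matrix(); T[:3,3]=s['ee_pos']
    return np.linalg.inv(T@np.array(r['mount']))
def ray(r,px,s=None):
    M=cfw(r,s); d=np.array([(px[0]-r['cx'])/r['fx'],(px[1]-r['cy'])/r['fy']])
    u=d.copy()
    for _ in range(20): u=d/(1+r['k1']*(u@u))
    C=np.linalg.inv(M); o=C[:3,3]; v=C[:3,:3]@np.array([u[0],-u[1],-1]); return o,v
def pt(r,px,z,s=None):
    o,v=ray(r,px,s); return o+v*(z-o[2])/v[2]
def proj(r,P,s=None):
    M=cfw(r,s); c=(M@np.c_[np.atleast_2d(P),np.ones(len(np.atleast_2d(P)))].T)[:3]
    u=np.array([c[0]/-c[2],-c[1]/-c[2]]); f=1+r['k1']*(u**2).sum(0)
    return np.c_[u[0]*f*r['fx']+r['cx'],u[1]*f*r['fy']+r['cy']]
E
python3 - <<'E'
from h import *
s,d=pickle.load(open('d0.pkl','rb')); r=d['top']; im=r['image']
for n,p,z in [('line a',(282,232),14),('line b',(380,200),14),('metal',(347,185),40),('wood',(316,244),55),('bat',(277,183),75),('wt',(396,256),50),('c',(260,182),14),('c',(366,146),14),('c',(408,262),14),('c',(303,300),14)]:
    print(n,pt(r,p,z).round(1))
c=cv2.resize(im[130:310,240:430],None,fx=4,fy=4,interpolation=cv2.INTER_CUBIC)[:600]
cv2.imwrite('pics/topz.png',cv2.resize(im[140:310,245:420],None,fx=3.5,fy=3.5,interpolation=cv2.INTER_CUBIC))
w=d['scene']['image'];cv2.imwrite('pics/scz.png',cv2.resize(w[190:350,200:410],None,fx=3.7,fy=3.7,interpolation=cv2.INTER_CUBIC))
E
```

```text
line a [510.7  69.   14. ]
line b [ 580.7 -145.7   14. ]
metal [609.6 -72.2  40. ]
wood [481.7  -5.5  55. ]
bat [608.1  75.6  75. ]
wt [ 456.4 -174.3   50. ]
c [621.  117.6  14. ]
c [ 700.9 -115.9   14. ]
c [ 444.7 -205.2   14. ]
c [362.9  23.   14. ]
```

View pics/topz.png

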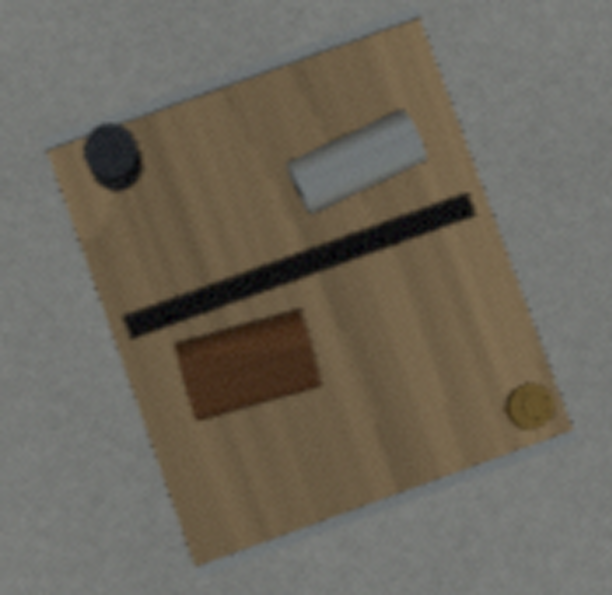

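View pics/scz.png

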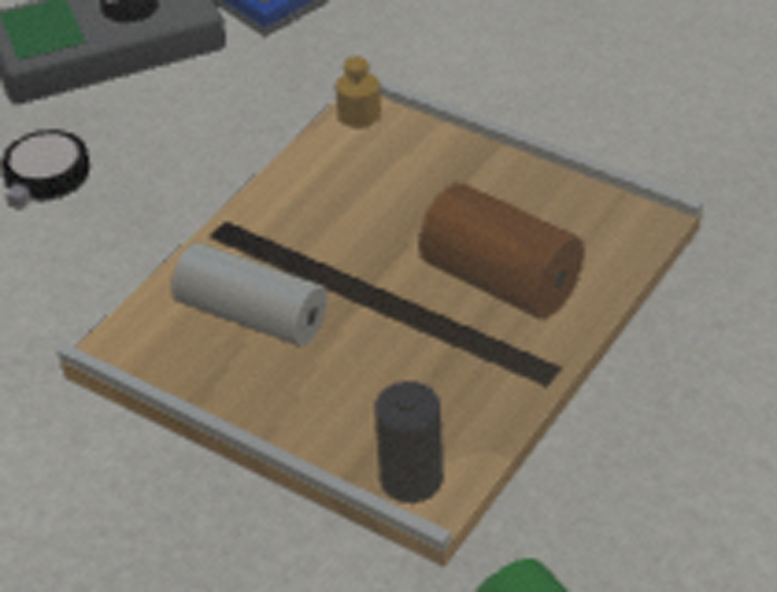

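```bash
python3 - <<'E'
from h import *
s,d=pickle.load(open('d0.pkl','rb'))
q=s['ee_rot']; T=R.from_quat([q[1],q[2],q[3],q[0]]).as_matrix(); print(T.round(4))
# target: TCP such that camera centre looks at board centre
L=np.array([580.7-510.7,-145.7-69]); L/=np.linalg.norm(L); X=np.array([-L[1],L[0]]);print(L,X,np.degrees(np.arctan2(X[1],X[0])))
z=T[:2,2];y=T[:2,1]
print('yaw tool z',np.degrees(np.arctan2(z[1],z[0])),'tool y',np.degrees(np.arctan2(y[1],y[0])))
D=np.array([520,-40,252])-s['ee_pos']; print(D, T.T@D)
E
```

```text
[[-4.000e-04  3.219e-01  9.468e-01]
 [-1.700e-03  9.468e-01 -3.219e-01]
 [-1.000e+00 -1.800e-03  1.000e-04]]
[ 0.30997709 -0.95074403] [0.95074403 0.30997709] 18.05784999172294
yaw tool z -18.78018958098596 tool y 71.21979617507348
[ 3.02831763e+02 -6.78542833e+02 -3.31070284e-01] [   1.37761825 -544.92288308  505.15810974]
```

{"method": "jog_arm", "body": {
  "rows": [
    {"xyz":[0,-0.03,0.028],"turn":0,"gripper":1},
    {"xyz":[0,-0.045,0.042],"turn":0,"gripper":1},
    {"xyz":[0,-0.045,0.042],"turn":0,"gripper":1},
    {"xyz":[0,-0.045,0.042],"turn":0,"gripper":1},
    {"xyz":[0,-0.045,0.042],"turn":0,"gripper":1},
    {"xyz":[0,-0.045,0.042],"turn":0,"gripper":1},
    {"xyz":[0,-0.045,0.042],"turn":0,"gripper":1},
    {"xyz":[0,-0.045,0.042],"turn":0,"gripper":1},
    {"xyz":[0,-0.045,0.042],"turn":0,"gripper":1},
    {"xyz":[0,-0.045,0.042],"turn":0,"gripper":1}
  ],
  "squeeze": 20
}}

```text
t: 1.4
ee_pos: [462.1, 94.7, 253.5]
ee_rot: [0.698, 0.116, 0.697, -0.115]
ft_force: [1.1, 0.7, 0.0]
width: 0.1
```

{"method": "jog_arm", "body": {
  "rows": [
    {"xyz":[0,-0.045,0.042],"turn":0,"gripper":1},
    {"xyz":[0,-0.045,0.042],"turn":0,"gripper":1},
    {"xyz":[0,-0.02,0.015],"turn":0,"gripper":1},
    {"xyz":[0,0,0],"turn":-0.16,"gripper":1},
    {"xyz":[0,0,0],"turn":-0.16,"gripper":1},
    {"xyz":[0,0,0],"turn":-0.16,"gripper":1},
    {"xyz":[0,0,0],"turn":-0.16,"gripper":1},
    {"xyz":[0,0,0],"turn":0,"gripper":1},
    {"xyz":[0,0,0],"turn":0,"gripper":1},
    {"xyz":[0,0,0],"turn":0,"gripper":1}
  ]
}}

```text
t: 2.65
ee_pos: [519.9, -39.5, 253.3]
ee_rot: [0.699, -0.109, 0.699, 0.109]
ft_force: [0.6, -0.5, -0.7]
width: 0.1
```

```bash
cat > snap.py <<'E'
import sys
from h import *
from station import read_state, optics
n=sys.argv[1]; s=read_state(); d={}
for c in sys.argv[2:]:
    s=read_state(); r=optics.snapshot(c); d[c]=r; cv2.imwrite(f"pics/{n}_{c}.png",r["image"])
pickle.dump((s,d),open(n+".pkl","wb"))
q=s['ee_rot']; T=R.from_quat([q[1],q[2],q[3],q[0]]).as_matrix()
print(s['t'],s['ee_pos'].round(1),s['ft_force'].round(2),s['width'],T.round(3).tolist())
E
python3 snap.py a wrist
```

```text
2.65 [519.9 -39.5 253.3] [ 0.63 -0.48 -0.72] 0.11619666172689569 [[-0.0, -0.306, 0.952], [-0.0, 0.952, 0.306], [-1.0, -0.0, -0.0]]
```

View pics/a_wrist.png

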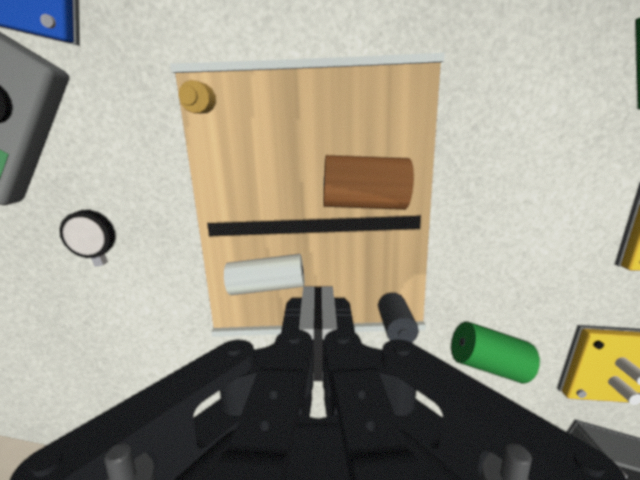

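The wrist view shows the tape from (209,229) to (421,222). The metal roller is at (264,274), the wood roller at (368,182), and the shut fingertips at (318,290). Next I'll fit the poses by silhouette.

```bash
cat > fit.py <<'E'
from h import *
from scipy.optimize import minimize
X0=np.array([0.9507,0.3099]);L0=np.array([-0.3099,0.9507])
def cyl(p,rad):
    x,y,a=p; ax=np.array([np.cos(a),np.sin(a),0]); n=np.array([-np.sin(a),np.cos(a),0]); 
    t=np.linspace(0,2*np.pi,48); c=np.array([x,y,14+rad])
    ring=c+rad*(np.cos(t)[:,None]*n+np.sin(t)[:,None]*[0,0,1])
    return np.r_[ring+40*ax,ring-40*ax]
def rect(p,rad=None):
    x,y,a=p; ax=np.array([np.cos(a),np.sin(a),0]); n=np.array([-np.sin(a),np.cos(a),0]);c=np.array([x,y,14])
    return np.array([c+i*115*ax+j*8*n for i,j in [(1,1),(1,-1),(-1,-1),(-1,1)]])
def fit(r,s,mask,shape,rad,p0,k=8,hidden=None):
    # soft overlap on upsampled crop
    u=proj(r,shape(p0,rad),s); x0,y0=(u.min(0)-14).astype(int).clip(0); x1,y1=(u.max(0)+14).astype(int)
    m=cv2.resize(mask[y0:y1,x0:x1].astype(np.float32),None,fx=k,fy=k,interpolation=cv2.INTER_CUBIC)>.5
    def cost(d):
        p=np.array(p0)+np.array([d[0],d[1],d[2]/40])
        v=proj(r,shape(p,rad),s)-[x0,y0]; v=(v+.5)*k
        im=np.zeros(m.shape,np.uint8); cv2.fillConvexPoly(im,cv2.convexHull(v.astype(np.float32)).round().astype(np.int32),1)
        return (im.astype(bool)^m).sum()/k/k
    best=None
    for st in (6,2):
        d0=[0,0,0] if best is None else best.x
        best=minimize(cost,d0,method='Nelder-Mead',options=dict(initial_simplex=np.array([d0]+[np.array(d0)+st*e for e in np.eye(3)]),xatol=.02,fatol=.05,maxiter=200))
    d=best.x; return np.array(p0)+[d[0],d[1],d[2]/40],best.fun,m.sum()/k/k
def masks(im):
    h=cv2.cvtColor(im,cv2.COLOR_BGR2HSV).astype(int); return h[...,0],h[...,1],h[...,2]
def rep(ln,ro):
    a=ln[2]; ax=np.array([np.cos(a),np.sin(a)]); 
    if ax[1]<0: ax=-ax
    X=np.array([ax[1],-ax[0]]); d=ro[:2]-ln[:2]
    return 'x_off %.1f y_off %.1f yaw_rel %.2f deg'%(d@X,d@ax,np.degrees(ro[2]-a))
E
python3 - <<'E'
from fit import *
s,d=pickle.load(open('a.pkl','rb'));r=d['wrist'];h,sa,v=masks(r['image'])
for p in [(368,182),(368,160),(368,205),(240,280),(264,262),(264,290),(320,226),(250,110),(300,215)]: print(p,h[p[1],p[0]],sa[p[1],p[0]],v[p[1],p[0]])
s0,d0=pickle.load(open('d0.pkl','rb'));r0=d0['top'];h,sa,v=masks(r0['image'])
for p in [(347,185),(340,190),(316,244),(330,240),(330,216),(350,250)]: print(p,h[p[1],p[0]],sa[p[1],p[0]],v[p[1],p[0]])
E
```

```text
(368, 182) 13 147 130
(368, 160) 14 158 126
(368, 205) 13 154 103
(240, 280) 65 7 213
(264, 262) 35 17 182
(264, 290) 23 32 159
(320, 226) 30 8 33
(250, 110) 18 95 199
(300, 215) 19 94 185
(347, 185) 94 15 116
(340, 190) 100 13 116
(316, 244) 12 152 67
(330, 240) 12 140 69
(330, 216) 0 17 15
(350, 250) 18 86 98
```

```bash
cat > meas.py <<'E'
from fit import *
import sys
def near(shape_poly,m,pad):
    k=np.zeros(m.shape,np.uint8); cv2.fillConvexPoly(k,cv2.convexHull(shape_poly.astype(np.float32)).astype(np.int32),1)
    k=cv2.dilate(k,np.ones((pad,pad))); return m&(k>0)
def measure(name,cam,pl,pm,pw,only='lmw'):
    s,d=pickle.load(open(name,'rb'));r=d[cam];h,sa,v=masks(r['image']);o={}
    vm=60 if cam!='top' else 35
    M={'l':v<vm,'m':(sa<60)&(v>vm),'w':(sa>118)&(v>vm*0.6)}
    for n,sh,rad,p in [('l',rect,0,pl),('m',cyl,18,pm),('w',cyl,25,pw)]:
        if n not in only: continue
        m=near(proj(r,sh(p,rad),s),M[n],25)
        nn,lab,st,_=cv2.connectedComponentsWithStats(m.astype(np.uint8)); m=lab==(1+st[1:,4].argmax())
        o[n],c,A=fit(r,s,m,sh,rad,p); print(cam,n,o[n].round(3),'resid %.0f of %.0f'%(c,A))
    if 'l' in o:
        for n in 'mw':
            if n in o: print('   ',n,rep(o['l'],o[n]))
    im=r['image'].copy()
    for n,sh,rad in [('l',rect,0),('m',cyl,18),('w',cyl,25)]:
        if n in o: cv2.polylines(im,[cv2.convexHull(proj(r,sh(o[n],rad),s).astype(np.float32)).round().astype(np.int32)],True,(0,0,255),1)
    cv2.imwrite('pics/fit_%s_%s.png'%(name[:-4],cam),im)
    return o
E
python3 - <<'E'
from meas import *
a=np.arctan2(.9507,-.3099)
measure('a.pkl','wrist',[546,-38,a],[605,-72,a],[480,-5,a])
measure('d0.pkl','top',[546,-38,a],[605,-72,a],[480,-5,a])
E
```

```text
wrist l [546.42  -33.541   1.918] resid 667 of 2377
wrist m [609.547 -69.831   2.008] resid 241 of 2751
wrist w [483.089  -3.084   1.842] resid 234 of 4442
    m x_off 47.0 y_off -55.6 yaw_rel 5.16 deg
    w x_off -49.2 y_off 50.2 yaw_rel -4.35 deg
top l [547.755 -37.222   1.917] resid 157 of 612
top m [609.654 -71.289   2.008] resid 21 of 637
top w [483.255  -3.835   1.839] resid 49 of 849
    m x_off 46.7 y_off -53.0 yaw_rel 5.23 deg
    w x_off -49.4 y_off 53.3 yaw_rel -4.45 deg
```

View pics/fit_a_wrist.png

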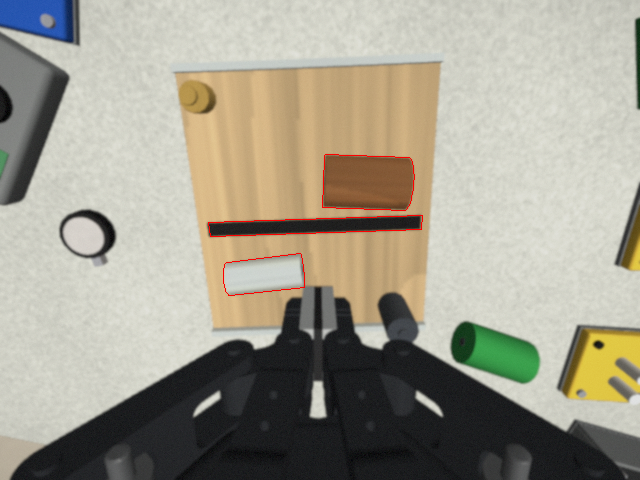

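```bash
python3 - <<'E'
from fit import *
for f,c,roi,th in [('a.pkl','wrist',(205,210,425,240),60),('d0.pkl','top',(278,194,384,238),35)]:
    s,d=pickle.load(open(f,'rb'));r=d[c];_,_,v=masks(r['image']);x0,y0,x1,y1=roi
    m=np.zeros(v.shape,bool); m[y0:y1,x0:x1]=v[y0:y1,x0:x1]<th
    n,lab,st,_=cv2.connectedComponentsWithStats(m.astype(np.uint8)); m=lab==(1+st[1:,4].argmax())
    yy,xx=np.nonzero(m); P=np.array([pt(r,(x,y),14,s)[:2] for x,y in zip(xx,yy)])
    (cx,cy),(w,h),a=cv2.minAreaRect(P.astype(np.float32)); mu=P.mean(0); u,S,vt=np.linalg.svd(P-mu,full_matrices=False)
    print(c,'center',mu,'sizes',w,h,'perp yaw',np.degrees(np.arctan2(vt[1][1],vt[1][0]))%180,S/np.sqrt(len(P))*np.sqrt(12))
E
```

```text
wrist center [546.64339828 -34.51412575] sizes 12.808517456054688 227.19708251953125 perp yaw 19.912283679598833 [226.77239166  12.72784647]
top center [546.72376164 -36.13075882] sizes 13.057435989379883 225.92234802246094 perp yaw 19.751872819915008 [226.44258206  13.02752889]
```

{"method": "jog_arm", "body": {
  "rows": [
    {"xyz":[0,-0.0275,0.042],"turn":0,"gripper":1},
    {"xyz":[0,-0.0275,0.042],"turn":0,"gripper":1},
    {"xyz":[0.02,0,0],"turn":-0.126,"gripper":1},
    {"xyz":[0.045,0,0],"turn":0,"gripper":1},
    {"xyz":[0.045,0,0],"turn":0,"gripper":1},
    {"xyz":[0.04,0,0],"turn":0,"gripper":1},
    {"xyz":[0.02,0,0],"turn":0,"gripper":1},
    {"xyz":[0,0,0],"turn":0,"gripper":1},
    {"xyz":[0,0,0],"turn":0,"gripper":1},
    {"xyz":[0,0,0],"turn":0,"gripper":1}
  ]
}}

```text
t: 3.95
ee_pos: [617.9, -66.2, 85.0]
ee_rot: [0.691, -0.154, 0.689, 0.153]
ft_force: [1.0, -0.6, 0.0]
width: 0.2
```

```bash
python3 snap.py b wrist scene; python3 - <<'E'
import cv2
a=cv2.imread('pics/b_scene.png')[190:350,200:410]
cv2.imwrite('pics/b_z.png',cv2.resize(a,None,fx=3.7,fy=3.7,interpolation=cv2.INTER_CUBIC))
E
```

```text
4.0 [617.7 -66.1  84.8] [-0.35 -0.21  0.18] -0.18505467008951126 [[0.002, -0.424, 0.906], [0.0, 0.906, 0.424], [-1.0, -0.001, 0.002]]
```

View pics/b_z.png

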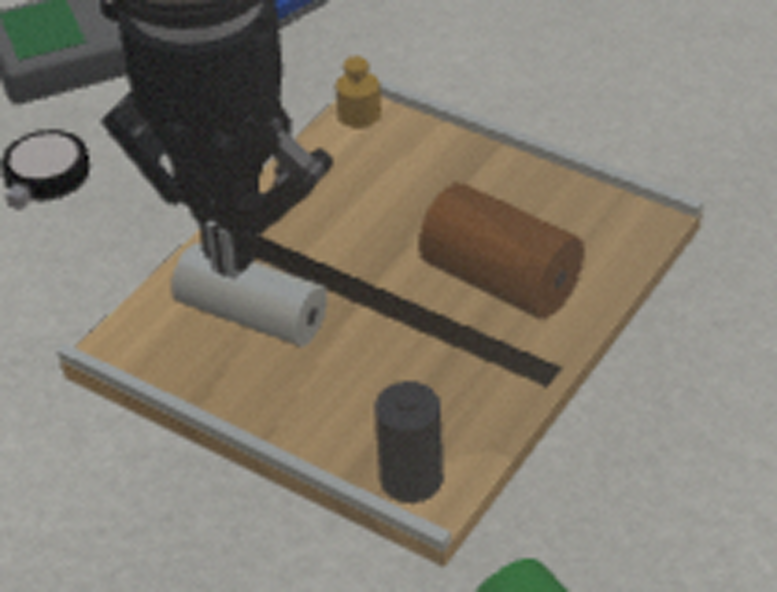

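View pics/b_wrist.png

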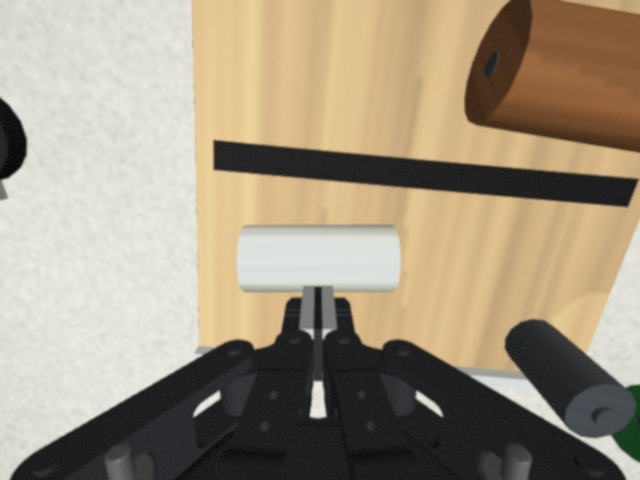

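The fingertips are just behind the metal roller's top, with the roller square to the tool and centred near (319,258). I'll check the fit from this close view.

```bash
python3 - <<'E'
from meas import *
o=measure('b.pkl','wrist',[546.6,-35,1.918],[609.5,-70,2.008],[483,-3.5,1.842],only='m')
s,d=pickle.load(open('b.pkl','rb'));r=d['wrist'];_,_,v=masks(r['image'])
# line via edge points
for x in (230,400,600):
    c=np.nonzero(v[130:215,x]<60)[0]+130; P=pt(r,(x,c.mean()),14,s); print(x,P.round(1), 'perp dist from line model',(P[:2]-[546.6,-35])@[np.cos(np.radians(19.85)),np.sin(np.radians(19.85))])
E
```

```text
wrist m [609.137 -69.671   2.008] resid 511 of 11104
230 [ 582.3 -134.7   14. ] perp dist from line model -0.2677054107780884
400 [550.9 -47.5  14. ] perp dist from line model -0.22867866550669472
600 [513.5  56.4  14. ] perp dist from line model -0.12735563937763825
```

{"method": "jog_arm", "body": {
  "rows": [
    {"xyz":[0.006,0,-0.001],"turn":0,"gripper":1},
    {"xyz":[0.004,0,0],"turn":0,"gripper":1},
    {"xyz":[0.001,0,0],"turn":0,"gripper":1},
    {"xyz":[0.0005,0,0],"turn":0,"gripper":1},
    {"xyz":[0.0005,0,0],"turn":0,"gripper":1},
    {"xyz":[0,0,0],"turn":0,"gripper":1},
    {"xyz":[0,0,0],"turn":0,"gripper":1},
    {"xyz":[0,0,0],"turn":0,"gripper":1},
    {"xyz":[0,0,0],"turn":0,"gripper":1},
    {"xyz":[0,0,0],"turn":0,"gripper":1}
  ]
}}

```text
t: 5.3
ee_pos: [616.6, -66.0, 72.0]
ee_rot: [0.691, -0.154, 0.69, 0.154]
ft_force: [-0.2, 1.1, 5.5]
width: -0.1
```

{"method": "jog_arm", "body": {
  "rows": [
    {"xyz":[-0.0003,0,-0.002],"turn":0,"gripper":1},
    {"xyz":[0,0,-0.004],"turn":0,"gripper":1},
    {"xyz":[0,0,-0.005],"turn":0,"gripper":1},
    {"xyz":[0,0,-0.006],"turn":0,"gripper":1},
    {"xyz":[0,0,-0.006],"turn":0,"gripper":1},
    {"xyz":[0,0,-0.0045],"turn":0,"gripper":1},
    {"xyz":[0,0,-0.003],"turn":0,"gripper":1},
    {"xyz":[0,0,-0.001],"turn":0,"gripper":1},
    {"xyz":[0,0,0],"turn":0,"gripper":1},
    {"xyz":[0,0,0],"turn":0,"gripper":1}
  ]
}}

```text
t: 6.55
ee_pos: [587.3, -79.8, 72.0]
ee_rot: [0.69, -0.154, 0.69, 0.154]
ft_force: [-0.8, 2.1, 7.2]
width: 0.2
```

```bash
python3 snap.py c wrist; python3 - <<'E'
from meas import *
o=measure('c.pkl','wrist',[546.6,-35,1.918],[595,-76.5,2.008],[483,-3.5,1.842],only='m')
E
```

```text
6.55 [587.3 -79.8  72. ] [-0.82  2.13  7.18] 0.22771826298701678 [[0.0, -0.424, 0.906], [0.0, 0.906, 0.424], [-1.0, 0.0, 0.0]]
wrist m [595.507 -76.265   2.004] resid 1716 of 10353
```

View pics/fit_c_wrist.png

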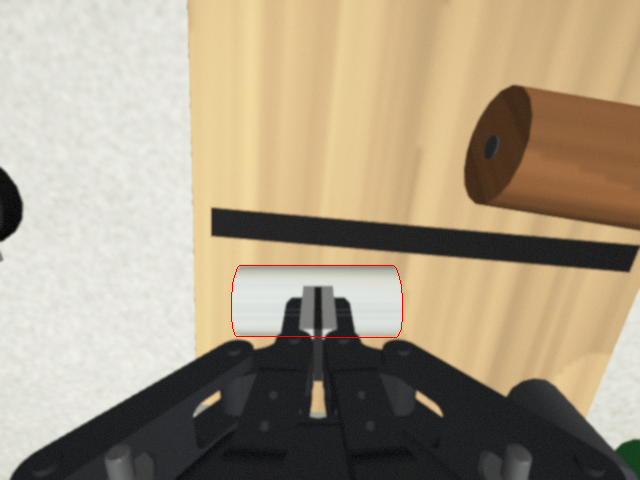

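{"method": "jog_arm", "body": {
  "rows": [
    {"xyz":[-0.003,0,0],"turn":0,"gripper":1},
    {"xyz":[-0.005,0,0],"turn":0,"gripper":1},
    {"xyz":[0,0,0.008],"turn":0,"gripper":1},
    {"xyz":[0,0,0.009],"turn":0,"gripper":1},
    {"xyz":[0,0,0],"turn":0,"gripper":1},
    {"xyz":[0.005,0,0],"turn":0,"gripper":1},
    {"xyz":[0.0015,0,0],"turn":0,"gripper":1},
    {"xyz":[0.0008,0,0],"turn":0,"gripper":1},
    {"xyz":[0,0,0],"turn":0,"gripper":1},
    {"xyz":[0,0,0],"turn":0,"gripper":1}
  ]
}}

```text
t: 7.85
ee_pos: [602.8, -72.7, 72.4]
ee_rot: [0.69, -0.154, 0.69, 0.154]
ft_force: [-0.3, 0.9, -0.3]
width: 0.8
```

{"method": "jog_arm", "body": {
  "rows": [
    {"xyz":[0.0004,0,0],"turn":0,"gripper":1},
    {"xyz":[0,0,0],"turn":0,"gripper":1},
    {"xyz":[0,0,-0.003],"turn":0,"gripper":1},
    {"xyz":[0,0,-0.005],"turn":0,"gripper":1},
    {"xyz":[0,0,-0.006],"turn":0,"gripper":1},
    {"xyz":[0,0,-0.006],"turn":0,"gripper":1},
    {"xyz":[0,0,-0.006],"turn":0,"gripper":1},
    {"xyz":[0,0,-0.004],"turn":0,"gripper":1},
    {"xyz":[0,0,-0.002],"turn":0,"gripper":1},
    {"xyz":[0,0,0],"turn":0,"gripper":1}
  ]
}}

```text
t: 9.1
ee_pos: [573.8, -86.3, 72.0]
ee_rot: [0.69, -0.154, 0.69, 0.154]
ft_force: [-0.6, -0.8, 4.5]
width: -0.0
```

```bash
python3 snap.py d wrist; python3 - <<'E'
from meas import *
o=measure('d.pkl','wrist',[546.6,-35,1.918],[581,-83,2.008],[483,-3.5,1.842],only='m')
E
```

```text
9.1 [573.8 -86.3  72. ] [-0.61 -0.77  4.47] -0.020065624226118163 [[0.0, -0.424, 0.906], [-0.0, 0.906, 0.424], [-1.0, -0.0, 0.0]]
wrist m [580.503 -83.238   2.011] resid 1521 of 10686
```

View pics/fit_d_wrist.png

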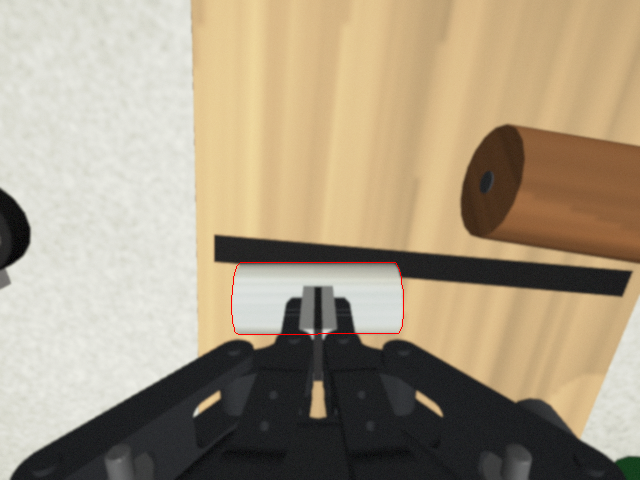

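{"method": "jog_arm", "body": {
  "rows": [
    {"xyz":[-0.003,0,0],"turn":0,"gripper":1},
    {"xyz":[-0.005,0,0],"turn":0,"gripper":1},
    {"xyz":[0,0,0.008],"turn":0,"gripper":1},
    {"xyz":[0,0,0.0075],"turn":0,"gripper":1},
    {"xyz":[0,0,0],"turn":0,"gripper":1},
    {"xyz":[0.005,0,0],"turn":0,"gripper":1},
    {"xyz":[0.002,0,0],"turn":0,"gripper":1},
    {"xyz":[0.0008,0,0],"turn":0,"gripper":1},
    {"xyz":[0,0,0],"turn":0,"gripper":1},
    {"xyz":[0,0,0],"turn":0,"gripper":1}
  ]
}}

```text
t: 10.4
ee_pos: [587.8, -79.6, 72.1]
ee_rot: [0.69, -0.154, 0.69, 0.154]
ft_force: [-0.5, 0.6, 1.3]
width: 0.3
```

{"method": "jog_arm", "body": {
  "rows": [
    {"xyz":[0.0003,0,0],"turn":0,"gripper":1},
    {"xyz":[0,0,0],"turn":0,"gripper":1},
    {"xyz":[0,0,-0.003],"turn":0,"gripper":1},
    {"xyz":[0,0,-0.005],"turn":0,"gripper":1},
    {"xyz":[0,0,-0.006],"turn":0,"gripper":1},
    {"xyz":[0,0,-0.006],"turn":0,"gripper":1},
    {"xyz":[0,0,-0.006],"turn":0,"gripper":1},
    {"xyz":[0,0,-0.003],"turn":0,"gripper":1},
    {"xyz":[0,0,-0.002],"turn":0,"gripper":1},
    {"xyz":[0,0,0],"turn":0,"gripper":1}
  ]
}}

```text
t: 11.65
ee_pos: [559.3, -93.1, 72.0]
ee_rot: [0.69, -0.154, 0.69, 0.154]
ft_force: [-1.3, 2.1, 5.7]
width: 0.5
```

```bash
python3 snap.py e wrist; python3 - <<'E'
from meas import *
o=measure('e.pkl','wrist',[546.6,-35,1.918],[566,-90,2.008],[483,-3.5,1.842],only='m')
print(rep(np.array([546.6,-35,1.918]),o['m']))
E
```

```text
11.65 [559.3 -93.1  72. ] [-1.34  2.14  5.68] 0.4632074727618421 [[-0.0, -0.424, 0.906], [0.0, 0.906, 0.424], [-1.0, 0.0, -0.0]]
wrist m [567.038 -89.633   2.008] resid 1708 of 10450
x_off 0.6 y_off -58.3 yaw_rel 5.17 deg
```

View pics/fit_e_wrist.png

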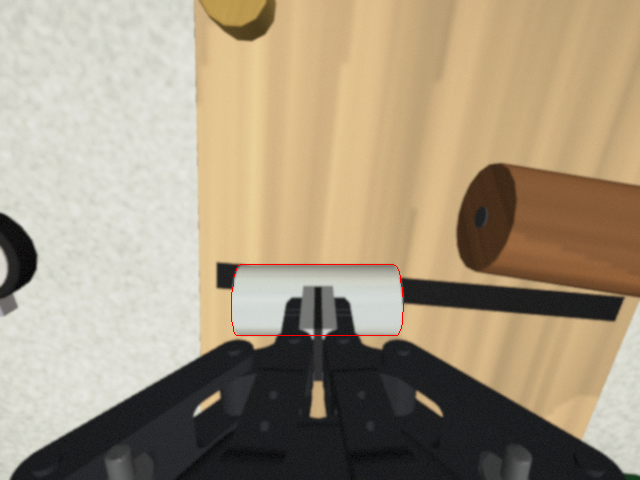

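{"method": "jog_arm", "body": {
  "rows": [
    {"xyz":[0,0,0],"turn":0.02,"gripper":1},
    {"xyz":[0,0,0],"turn":0.03,"gripper":1},
    {"xyz":[0,0,0],"turn":0.03,"gripper":1},
    {"xyz":[0,0,0],"turn":0.01,"gripper":1},
    {"xyz":[0,0,0],"turn":0,"gripper":1},
    {"xyz":[-0.003,0,0],"turn":0,"gripper":1},
    {"xyz":[-0.01,0,0],"turn":0,"gripper":1},
    {"xyz":[-0.04,0,0],"turn":0,"gripper":1},
    {"xyz":[-0.04,0,0.02],"turn":0,"gripper":1},
    {"xyz":[0,0,0],"turn":0,"gripper":1}
  ]
}}

```text
t: 12.95
ee_pos: [581.8, -85.8, 168.6]
ee_rot: [0.699, -0.123, 0.694, 0.122]
ft_force: [-0.4, 0.5, -1.0]
width: 0.3
```

```bash
python3 snap.py f wrist; python3 - <<'E'
from meas import *
o=measure('f.pkl','wrist',[546.6,-35,1.918],[567,-90,2.0],[483,-3.5,1.842],only='mw')
for k in o: print(k,rep(np.array([546.6,-35,1.918]),o[k]))
E
```

```text
12.95 [581.8 -85.8 168.6] [-0.44  0.48 -0.97] 0.32563243696149013 [[0.008, -0.342, 0.94], [-0.0, 0.94, 0.342], [-1.0, -0.003, 0.007]]
wrist m [566.09  -89.872   2.016] resid 212 of 5201
wrist w [482.859  -3.666   1.848] resid 642 of 10245
m x_off -0.3 y_off -58.2 yaw_rel 5.59 deg
w x_off -49.3 y_off 51.2 yaw_rel -4.04 deg
```

View pics/fit_f_wrist.png

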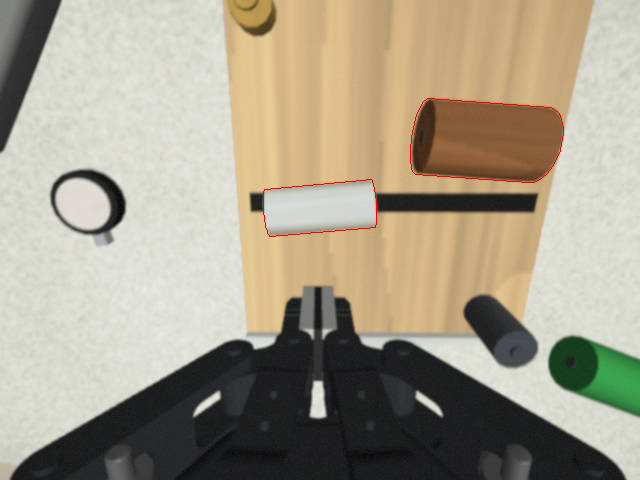

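{"method": "jog_arm", "body": {
  "rows": [
    {"xyz":[0,0.037,-0.0242],"turn":0,"gripper":1},
    {"xyz":[0,0.037,-0.0242],"turn":0,"gripper":1},
    {"xyz":[0,0.037,-0.0242],"turn":0,"gripper":1},
    {"xyz":[0,0,0],"turn":0.077,"gripper":1},
    {"xyz":[0.025,0,0],"turn":0,"gripper":1},
    {"xyz":[0.03,0,0],"turn":0,"gripper":1},
    {"xyz":[0.015,0,0],"turn":0,"gripper":1},
    {"xyz":[0,0,0],"turn":0,"gripper":1},
    {"xyz":[0,0,0],"turn":0,"gripper":1},
    {"xyz":[0,0,0],"turn":0,"gripper":1}
  ]
}}

```text
t: 14.25
ee_pos: [473.1, -6.4, 95.6]
ee_rot: [0.701, -0.095, 0.7, 0.096]
ft_force: [-0.2, -0.9, -0.1]
width: -0.1
```

```bash
python3 snap.py g wrist; python3 - <<'E'
from meas import *
o=measure('g.pkl','wrist',[546.6,-35,1.918],[567,-90,2.0],[483,-3.5,1.842],only='w')
for k in o: print(k,rep(np.array([546.6,-35,1.918]),o[k]))
E
```

```text
14.25 [473.1  -6.4  95.6] [-0.22 -0.89 -0.15] -0.07215536094120248 [[0.002, -0.268, 0.963], [0.0, 0.963, 0.268], [-1.0, -0.0, 0.002]]
wrist w [483.144  -2.699   1.842] resid 3146 of 11136
w x_off -48.7 y_off 52.0 yaw_rel -4.33 deg
```

View pics/fit_g_wrist.png

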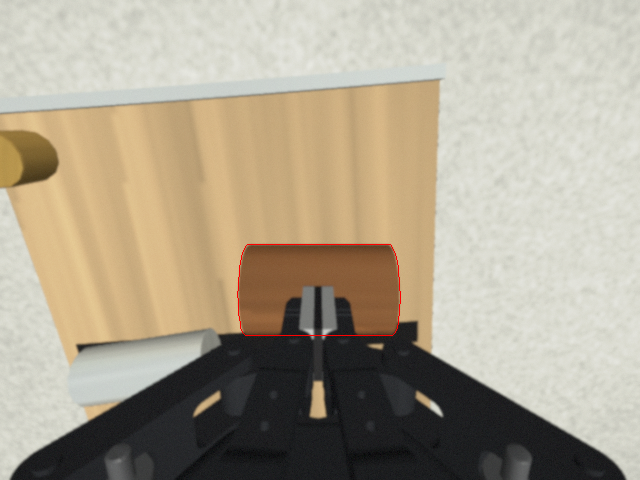

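{"method": "jog_arm", "body": {
  "rows": [
    {"xyz":[0.005,0,0.0025],"turn":0,"gripper":1},
    {"xyz":[0.003,0,0],"turn":0,"gripper":1},
    {"xyz":[0.001,0,0],"turn":0,"gripper":1},
    {"xyz":[0.0005,0,0],"turn":0,"gripper":1},
    {"xyz":[0,0,0],"turn":0,"gripper":1},
    {"xyz":[0,0,0],"turn":0,"gripper":1},
    {"xyz":[0,0,0],"turn":0,"gripper":1},
    {"xyz":[0,0,0],"turn":0,"gripper":1},
    {"xyz":[0,0,0],"turn":0,"gripper":1},
    {"xyz":[0,0,0],"turn":0,"gripper":1}
  ]
}}

```text
t: 15.55
ee_pos: [475.8, -5.4, 85.9]
ee_rot: [0.701, -0.096, 0.7, 0.096]
ft_force: [-0.3, 0.4, 7.3]
width: -0.1
```

Contact. I'll ease off slightly and do the first stroke of 33 mm tip travel.

{"method": "jog_arm", "body": {
  "rows": [
    {"xyz":[-0.0005,0,0],"turn":0,"gripper":1},
    {"xyz":[0,0,0.003],"turn":0,"gripper":1},
    {"xyz":[0,0,0.005],"turn":0,"gripper":1},
    {"xyz":[0,0,0.006],"turn":0,"gripper":1},
    {"xyz":[0,0,0.006],"turn":0,"gripper":1},
    {"xyz":[0,0,0.006],"turn":0,"gripper":1},
    {"xyz":[0,0,0.004],"turn":0,"gripper":1},
    {"xyz":[0,0,0.002],"turn":0,"gripper":1},
    {"xyz":[0,0,0.001],"turn":0,"gripper":1},
    {"xyz":[0,0,0],"turn":0,"gripper":1}
  ]
}}

```text
t: 16.8
ee_pos: [507.0, 3.4, 85.9]
ee_rot: [0.701, -0.096, 0.7, 0.096]
ft_force: [0.7, 1.5, 5.8]
width: -0.4
```

```bash
python3 snap.py i wrist; python3 - <<'E'
from meas import *
o=measure('i.pkl','wrist',[546.6,-35,1.918],[567,-90,2.0],[499,1,1.842],only='w')
for k in o: print(k,rep(np.array([546.6,-35,1.918]),o[k]))
E
```

```text
16.8 [507.    3.4  85.9] [0.67 1.54 5.81] -0.38143272957640206 [[0.0, -0.268, 0.963], [0.0, 0.963, 0.268], [-1.0, 0.0, 0.0]]
wrist w [499.302   1.903   1.839] resid 1871 of 14917
w x_off -31.9 y_off 50.8 yaw_rel -4.52 deg
```

View pics/fit_i_wrist.png

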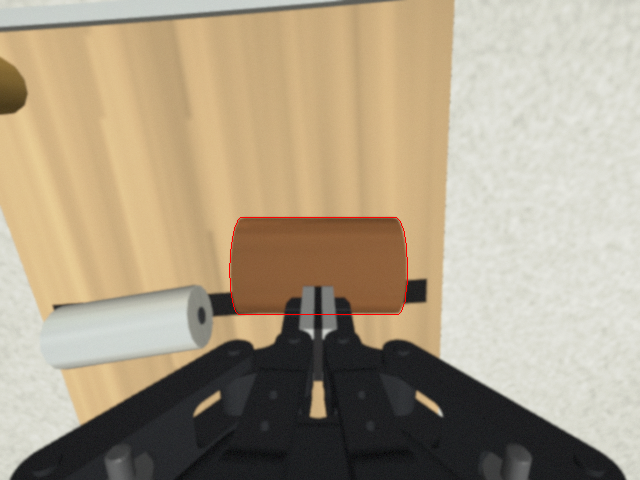

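{"method": "jog_arm", "body": {
  "rows": [
    {"xyz":[-0.003,0,0],"turn":0,"gripper":1},
    {"xyz":[-0.005,0,0],"turn":0,"gripper":1},
    {"xyz":[0,0,-0.008],"turn":0,"gripper":1},
    {"xyz":[0,0,-0.008],"turn":0,"gripper":1},
    {"xyz":[0,0,0],"turn":0,"gripper":1},
    {"xyz":[0.005,0,0],"turn":0,"gripper":1},
    {"xyz":[0.002,0,0],"turn":0,"gripper":1},
    {"xyz":[0.0007,0,0],"turn":0,"gripper":1},
    {"xyz":[0,0,0],"turn":0,"gripper":1},
    {"xyz":[0,0,0],"turn":0,"gripper":1}
  ]
}}

```text
t: 18.1
ee_pos: [491.2, -1.1, 86.1]
ee_rot: [0.701, -0.096, 0.701, 0.096]
ft_force: [-0.2, 0.0, 1.2]
width: -0.0
```

{"method": "jog_arm", "body": {
  "rows": [
    {"xyz":[0.0003,0,0],"turn":0,"gripper":1},
    {"xyz":[0,0,0],"turn":0,"gripper":1},
    {"xyz":[0,0,0.003],"turn":0,"gripper":1},
    {"xyz":[0,0,0.005],"turn":0,"gripper":1},
    {"xyz":[0,0,0.006],"turn":0,"gripper":1},
    {"xyz":[0,0,0.006],"turn":0,"gripper":1},
    {"xyz":[0,0,0.006],"turn":0,"gripper":1},
    {"xyz":[0,0,0.004],"turn":0,"gripper":1},
    {"xyz":[0,0,0.002],"turn":0,"gripper":1},
    {"xyz":[0,0,0],"turn":0,"gripper":1}
  ]
}}

```text
t: 19.35
ee_pos: [522.5, 7.6, 85.9]
ee_rot: [0.701, -0.096, 0.7, 0.096]
ft_force: [-0.6, 1.1, 4.9]
width: -0.3
```

{"method": "jog_arm", "body": {
  "rows": [
    {"xyz":[-0.003,0,0],"turn":0,"gripper":1},
    {"xyz":[-0.005,0,0],"turn":0,"gripper":1},
    {"xyz":[0,0,-0.008],"turn":0,"gripper":1},
    {"xyz":[0,0,-0.008],"turn":0,"gripper":1},
    {"xyz":[0,0,0],"turn":0,"gripper":1},
    {"xyz":[0.005,0,0],"turn":0,"gripper":1},
    {"xyz":[0.002,0,0],"turn":0,"gripper":1},
    {"xyz":[0.0008,0,0],"turn":0,"gripper":1},
    {"xyz":[0,0,0],"turn":0,"gripper":1},
    {"xyz":[0,0,0],"turn":0,"gripper":1}
  ]
}}

```text
t: 20.6
ee_pos: [506.7, 3.2, 86.1]
ee_rot: [0.701, -0.096, 0.701, 0.096]
ft_force: [0.7, 0.4, 1.3]
width: 0.2
```

```bash
python3 snap.py j wrist; python3 - <<'E'
from meas import *
o=measure('j.pkl','wrist',[546.6,-35,1.918],[567,-90,2.0],[515,6,1.842],only='w')
for k in o: print(k,rep(np.array([546.6,-35,1.918]),o[k]))
E
```

```text
20.6 [506.7   3.2  86.1] [0.7  0.41 1.33] 0.18609811787857256 [[0.0, -0.268, 0.963], [0.0, 0.963, 0.268], [-1.0, 0.0, 0.0]]
wrist w [514.696   6.195   1.842] resid 3849 of 12131
w x_off -16.0 y_off 49.6 yaw_rel -4.34 deg
```

View pics/fit_j_wrist.png

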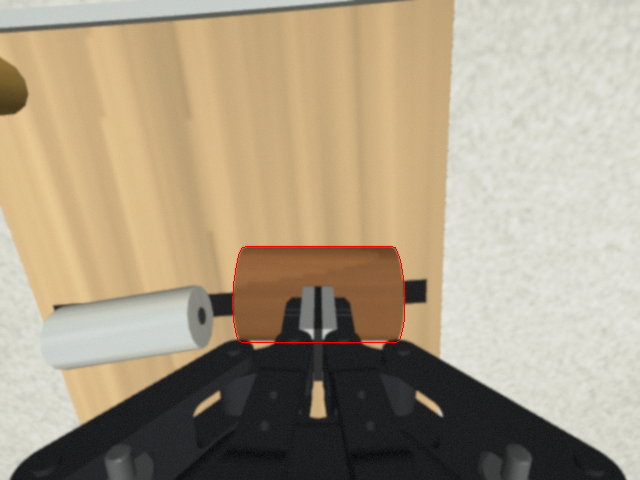

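{"method": "jog_arm", "body": {
  "rows": [
    {"xyz":[0.0003,0,0],"turn":0,"gripper":1},
    {"xyz":[0,0,0],"turn":0,"gripper":1},
    {"xyz":[0,0,0.003],"turn":0,"gripper":1},
    {"xyz":[0,0,0.005],"turn":0,"gripper":1},
    {"xyz":[0,0,0.006],"turn":0,"gripper":1},
    {"xyz":[0,0,0.006],"turn":0,"gripper":1},
    {"xyz":[0,0,0.006],"turn":0,"gripper":1},
    {"xyz":[0,0,0.004],"turn":0,"gripper":1},
    {"xyz":[0,0,0.0025],"turn":0,"gripper":1},
    {"xyz":[0,0,0],"turn":0,"gripper":1}
  ]
}}

```text
t: 21.9
ee_pos: [538.3, 12.0, 85.9]
ee_rot: [0.701, -0.096, 0.7, 0.096]
ft_force: [0.0, 0.5, 5.8]
width: -0.0
```

{"method": "jog_arm", "body": {
  "rows": [
    {"xyz":[0,0,0],"turn":0,"gripper":1},
    {"xyz":[-0.003,0,0],"turn":0,"gripper":1},
    {"xyz":[-0.01,0,0],"turn":0,"gripper":1},
    {"xyz":[-0.04,0,0],"turn":0,"gripper":1},
    {"xyz":[-0.05,-0.015,0.015],"turn":-0.07,"gripper":1},
    {"xyz":[0,-0.025,0.015],"turn":0,"gripper":1},
    {"xyz":[0,0,0],"turn":0,"gripper":1},
    {"xyz":[0,0,0],"turn":0,"gripper":1},
    {"xyz":[0,0,0],"turn":0,"gripper":1},
    {"xyz":[0,0,0],"turn":0,"gripper":1}
  ]
}}

```text
t: 23.15
ee_pos: [578.3, -16.6, 188.4]
ee_rot: [0.696, -0.12, 0.697, 0.12]
ft_force: [0.5, -0.3, 0.2]
width: -0.0
```

```bash
python3 snap.py k wrist top; python3 - <<'E'
from meas import *
for c in ('wrist','top'):
    o=measure('k.pkl',c,[546.6,-35,1.918],[566.5,-90,2.01],[530,10,1.842],only='mw')
    for k in o: print(k,rep(np.array([546.6,-35,1.918]),o[k]))
E
```

```text
23.2 [578.5 -16.7 188.5] [ 0.38 -0.09 -0.05] 0.036138398824242045 [[-0.001, -0.335, 0.942], [0.0, 0.942, 0.335], [-1.0, 0.0, -0.001]]
wrist m [567.211 -90.089   2.012] resid 170 of 4923
wrist w [530.132  10.331   1.847] resid 266 of 7069
m x_off 0.6 y_off -58.8 yaw_rel 5.38 deg
w x_off -0.1 y_off 48.2 yaw_rel -4.07 deg
top m [564.699 -82.553   1.96 ] resid 1208 of 1850Traceback (most recent call last):
  File "<stdin>", line 3, in <module>
  File "meas.py", line 13, in measure
    nn,lab,st,_=cv2.connectedComponentsWithStats(m.astype(np.uint8)); m=lab==(1+st[1:,4].argmax())
                                                                                ~~~~~~~~~~~~~~~^^
ValueError: attempt to get argmax of an empty sequence
```

View pics/fit_k_wrist.png

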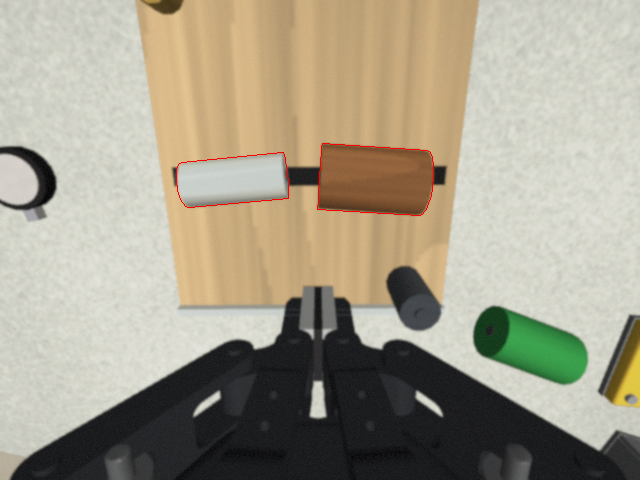

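```bash
python3 snap.py l scene; python3 - <<'E'
from station import order
print(order.sign_off())
E
```

```text
23.25 [578.6 -16.8 188.5] [-0.31 -0.8   0.78] -0.10811961831028348 [[-0.001, -0.335, 0.942], [0.0, 0.942, 0.335], [-1.0, 0.0, -0.0]]
the job is handed in; nothing more can be done
None
```

View pics/l_scene.png

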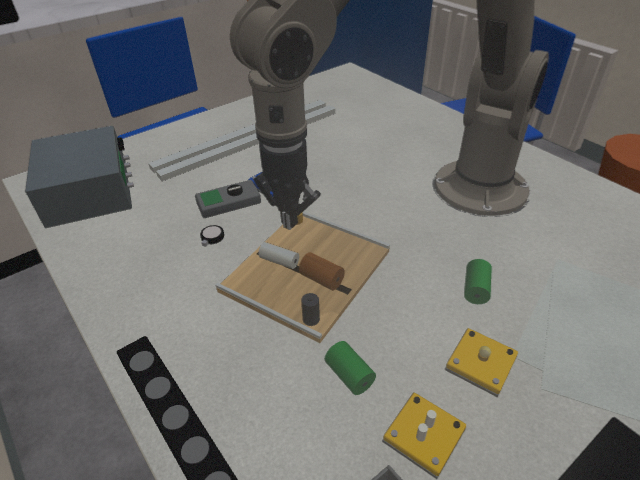

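Both rollers are on the start line and the job is handed in at 23.25 s. I rolled each one there in three strokes, pressing only on its top with the shut fingertips.

- **Position:** the last wrist-camera fit puts the metal roller's middle 0.6 mm off the tape centreline and the wood roller's 0.1 mm off. The arm was clear when I handed in, about 100 mm above the rollers.
- **Rolling:** each roller moved about half as far as the fingertip, which is what rolling without sliding gives.
- **Angle to the line:** both keep the skew they started with, about +5.3° for the metal roller and −4.2° for the wood one. Rolling cannot change that. I tried a small twist of the pressed fingertip on the metal roller; it did not turn it, so I left both as they were.
- **Pressing force:** readings at the end of moves were mostly 4.5 to 6 N. They peaked a little over 7 N on each roller, above the suggested 2 to 5 N.
- **Failed check:** a cross-check with the overhead camera didn't work after the last stroke: the fit failed, probably because the arm was in its view. The final positions therefore rest on the wrist camera alone.
- **Everything else:** in the final scene picture the things I could see look unmoved. The arm hid the brass weight and the blue motor module, so those two are not confirmed there.

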